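Close up the bench press and start it

TASK

Get the little bench press ready and set it going, using only the fingertips: push the die tray fully home into the press, then swing the guard gate fully shut in front of it, then press the small start button on the button box and let it come back up. Push gently without slamming the tray or the gate, never press the big mushroom stop button, and leave everything else on the bench where it lies.

Things in the scene. Friction and masses are not known exactly. Their poses are not given: they have to be found in the camera images.
- press: bench press, fixed: grey base 230 deep (x) x 250 wide (y) x 50 high, a grey green-banded head on its rear half and two dark gate posts at its front corners, all with tops 150 above the bench (nothing over 155). Origin: underside, 5 in front of the base's middle; +x points from the front into the press, y along its width (+y: the robot's left), z up
- tray (a joint): aluminium die tray sliding on the base into the throat of the head: 0 = fully home, grows in m as it comes out of the front (press -x); it starts 0.06 to 0.10 out. It slides with about 3 N of friction, stays where it is left and stops against the press at 0
- tray_face (a point): middle of the upper part of the tray's upright front plate, on its outer face (96 above the bench). The plate is flat, 90 wide (y) x 62 high (bench height 52 to 113) x 8 thick. Push it along this point's +x axis (the press's +x). When home the face stands 30 mm behind the inner face of the shut gate, which is hinged out of the way at the start
- gate (a joint): barred aluminium guard gate on an upright hinge at the press's front +y corner: 0 = fully shut across the front, grows in rad as its free end swings out (towards press -x); it starts 1.15 to 1.6 rad open. Stiff hinge (about 0.15 N m), stays where it is left, stops against the posts at 0. The gate would cross the tray if shut before the tray is home
- gate_hinge (a point): point on the gate's upright hinge axis, at the mid height of the gate's top rail (126 above the bench); moves only with the press
- gate_push (a point): point on the gate's outer face (its front when shut), mid-height of its solid top rail (126 above the bench), 130 from the hinge axis, 5 off the plane through it. Gate: 205 long from the hinge axis, 10 thick; top rail at heights 101 to 151, bottom at 58. +x axis goes through the gate from outside to inside (push this way to shut it), y towards the hinge, z up
- console: grey button box, fixed to the bench on the left or on the right of the press: 85 (x) x 150 (y) x 45 high, with two black buttons on top, 76 apart along its y, and a black cable gland on its +x end. Origin: centre of the underside
- start (a joint): travel of the small flat start button, 24 across: 0 = up, 0.006 m = fully down. Springs back; about 1 N to start, 5 N fully down. It counts as pressed beyond 0.004
- start_top (a point): centre of the start button's top, 64 above the bench when up (11 mm above the 34 mm collar round it); press straight down. On the console's +y end
- stop (a joint): travel of the stop button: 0 = up, 0.006 m = fully down. Must not be pressed
- stop_top (a point): top of the big domed mushroom stop button, 40 across, 74 above the bench, on the console's -y end
- bin: open cardboard box of bolts, 130 x 170 x 60 high, loose, on the other side of the press from the button box; origin: centre of the underside
- offcut: loose offcut of galvanised channel, 50 x 110 x 37 high, in front of the press; origin: centre of the underside
- tape: loose tape measure, 65 x 35 x 46 high; origin: centre of the underside
- screwdriver: loose screwdriver lying on the bench, at most 35 high, along its x axis
- wrench: loose wrench lying flat on the bench, along its x axis
- carton: loose closed carton of screws, 100 x 140 x 60 high; origin: centre of the underside
- driver: loose cordless driver standing on its battery, 75 x 200 x 164 high; origin: middle of the underside

How it is judged:
By the outcome, as a careful person would: the job done as asked, in the order asked, and still so for the second after the job is handed in, with the robot touching nothing.
It also fails if it takes over 67 s, if anything falls off the work surface, if the arm or the gripper's body presses on something with over 40 N, if the wrist force passes 120 N, or if a joint passes its speed limit or range.

ROBOT

A 7-joint arm with a two-finger parallel gripper is mounted at the origin on the work surface. World frame = base frame: x ahead of the robot, y to its left, z up, the work surface at z = 0. Lengths are in m, angles in rad, forces in N, time in s.
With the tool pointing down it reaches from about 0.425 to 0.95 m from the base axis. Payload 4.7 kg.
Tool frame: the origin (TCP) lies on the centre line of the jaws, within the pads' length; the fingertips stand robot.nose_length ahead of it and the grasp point (between the pads) lies 8 mm behind it (robot.nose_length is the distance from the TCP to the fingertips, in m); z points along the fingers, y is the line along which they close (so a half turn about z gives the same grasp; the last joint's range is limited). The gripper opens to 85 mm and grips with 20 to 120 N. Pads are 22 mm wide; open, the fingers measure 114 mm over their backs; the gripper's body (76 mm by 85 mm) begins 54 mm behind the grasp point. The pads swing forward as they close: fully open they stand 13 mm farther back than shut.
Start: joints at [1.16, 0.469, -0.049, 1.532, 0.024, 1.141, -0.082], TCP at [0.252, -0.626, 0.22] pointing down, gripper open.
Joint ranges: [-2.59, 2.59], [-0.33, 1.99], [-1.39, 1.29], [0.1, 2.45], [-1.04, 4.18], [0.21, 1.99], [-2.66, 2.66]. Speed limits (rad/s): [2.57, 2.57, 3.14, 3.14, 3.14, 3.14, 3.14].

INTERFACE

Orientations are given as [roll, pitch, yaw] about the fixed x, y, z axes, in that order (R = Rz(yaw) Ry(pitch) Rx(roll)).
In Python, from plant import robot gives the robot as it stands. Calls block until the motion is done:
- robot.goto(position, orientation): joint-space move of the TCP to a pose.
- robot.move_straight(position, vel=0.15, attitude=None, contact_N=None): straight line of the TCP; attitude=None keeps the orientation; vel is the mean speed in m/s. With contact_N (N) it stops when the force on the tool has changed by that much, and returns True; else False.
- robot.move_joints(angles): joint-space move.
- robot.grip(opening, strength=None): opening from 0.0 (shut) to 1.0 (fully open); strength is the grip in N (None keeps the last); returns when the fingers have stopped.
- robot.sleep(seconds).
- robot.inverse_kinematics(position, orientation): joint angles nearest the present ones, or None.
- robot.sense(): the state.
- robot.grab_frame(name): name is "scene" or "top" or "wrist"; returns a dict with "image" (480x640x3 uint8, red, green, blue), "range_z" (480x640 float32, m along the optical axis (not along the pixel's ray), 0 where there is no reading), "fx", "fy", "cx", "cy" (pixels), "R" (3x3) and "t" (3): a world point X has camera coordinates R X + t. Camera axes: x right, y down, z forward; pixel columns grow to the right and rows downward; lengths in m; the calibration is good to about 2 mm. A picture is of the moment at which its call begins.
A pose or a line that the arm cannot do raises robot.IKError and nothing moves.
- robot.close_job(): hands the job in; it is judged then, once.
The state is a dict: "t": time; "joint_pos": joint angles; "joint_velocities": joint speeds; "effort": joint torques, N m; "tcp_pos": TCP position; "tcp_rot": TCP orientation; "wrist_force": force on the tool from outside, world axes, zero at the start; "torque": the same for the moment, N m; "opening": opening from 0.0 (shut) to 1.0 (fully open); "gripper_force": force on a finger pad.
Only numpy, scipy, OpenCV 4.12 (cv2) and the standard library are available. Lean on these libraries where they do the work, as an engineer would, in place of code of your own. Each camera call takes 0.05 s, during which the arm holds its last target. There are 200 camera calls.

## Working session

There is one attempt and no reset: what is moved stays moved. The work goes in short steps, each a Python script; the robot and the scene stay as the last script left them, time stands still between calls to the robot, and variables do not carry over. Pictures are saved under pics/ and viewed, at most 10 in all, crops included, and the job is handed in when it is done.

```bash
mkdir -p pics; ls; python3 - <<'E'
from plant import robot
import cv2,numpy as np
s=robot.sense();print(s['t'],s['tcp_pos'],s['tcp_rot'],robot.nose_length,s['wrist_force'])
for n in ['scene','top']:
    f=robot.grab_frame(n);np.savez(f'pics/{n}0.npz',**f)
    cv2.imwrite(f'pics/{n}0.png',f['image'][:,:,::-1])
    print(n,f['fx'],f['R'].round(3).tolist(),f['t'].round(3))
E
```

```text
pics
0.0 [ 0.25128487 -0.62582644  0.2185408 ] [-3.13964054e+00  6.35616347e-05  3.81866154e-01] 0.011 [0.04195795 0.56514544 0.07662887]
scene 571.2254203509528 [[-0.524, 0.852, -0.003], [0.665, 0.407, -0.626], [-0.532, -0.33, -0.78]] [ 0.238 -0.259  1.632]
top 519.8307307150772 [[0.042, -0.999, 0.003], [-0.975, -0.042, -0.219], [0.219, 0.006, -0.976]] [-0.023  0.501  1.353]
```

View pics/top0.png

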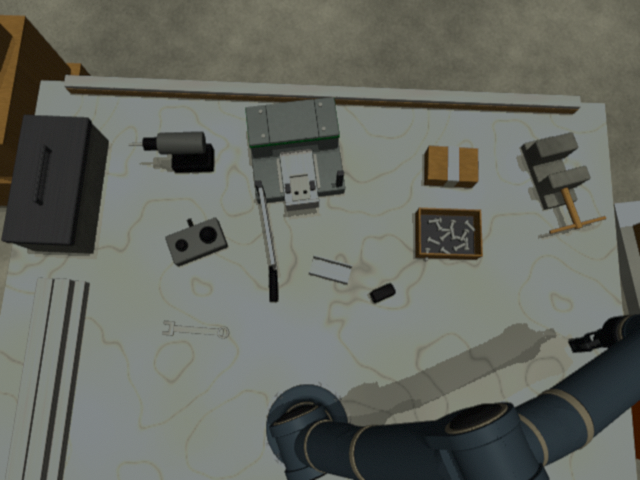

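View pics/scene0.png

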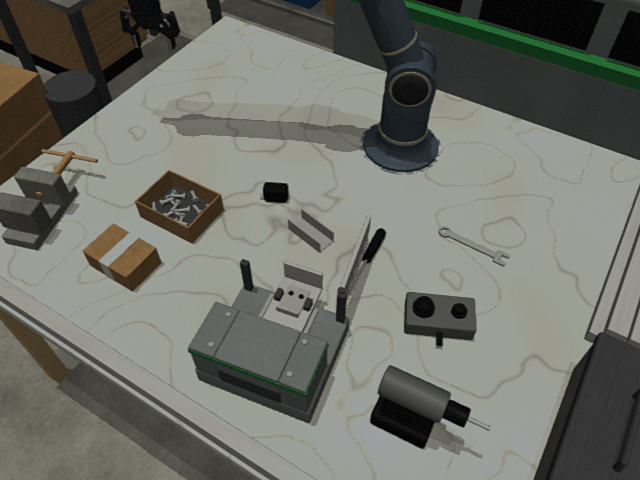

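The top view shows the press head at about (293,123), the tray plate at (301,203), the open gate from (258,185) to (271,268), and the screwdriver handle at (273,285) by its free end. The console is at (197,240), with the small start button at (181,245) and the mushroom at (208,234). Next I'll measure from depth.

```bash
cat > h.py <<'E'
import numpy as np,cv2
def cloud(f):
    z=f['range_z'];v,u=np.mgrid[:480,:640]
    c=np.stack([(u-f['cx'])/f['fx']*z,(v-f['cy'])/f['fy']*z,z],-1)
    P=(c-f['t'])@f['R'];P[z==0]=np.nan
    return P
def proj(f,X):
    c=f['R']@np.asarray(X)+f['t'];return f['fx']*c[0]/c[2]+f['cx'],f['fy']*c[1]/c[2]+f['cy']
E
python3 - <<'E'
from h import *
for n in ['top','scene']:
    f=dict(np.load(f'pics/{n}0.npz'));P=cloud(f);h=P[...,2]
    pts={'top':dict(bench=(330,330),head=(293,123),plate=(301,204),gateA=(262,200),gateB=(268,250),start=(181,245),stop=(208,234),box=(195,246),postR=(340,176),offcut=(330,270),tape=(382,293),drv=(273,285)),
     'scene':dict(head=(260,340),start=(459,311),stop=(424,306),postL=(341,293),postR=(245,264),gate=(358,245))}[n]
    for k,(u,v) in pts.items(): print(n,k,P[v,u].round(3))
    # head top
    m=(np.abs(h-.15)<.008)
    k,lab,st,ce=cv2.connectedComponentsWithStats(m.astype(np.uint8))
    for i in range(1,k):
        if st[i,4]>12:
            q=P[lab==i]; r=cv2.minAreaRect((q[:,:2]*1000).astype(np.float32)); print(' h150',st[i],q.mean(0).round(3),np.round(r[0]),np.round(r[1]),round(r[2],1))
f=dict(np.load('pics/top0.npz'));g=dict(np.load('pics/scene0.npz'))
a=cv2.resize(f['image'][90:310,150:400],None,fx=3,fy=2.7)[:,:,::-1];cv2.imwrite('pics/topc.png',cv2.resize(f['image'][90:310,150:400],(680,598),interpolation=cv2.INTER_CUBIC)[:,:,::-1])
cv2.imwrite('pics/scc.png',cv2.resize(g['image'][200:420,180:480],(800,587),interpolation=cv2.INTER_CUBIC)[:,:,::-1])
E
```

```text
top bench [ 0.249 -0.052  0.004]
top head [0.778 0.07  0.152]
top plate [0.569 0.04  0.107]
top gateA [0.563 0.138 0.152]
top gateB [0.461 0.129 0.004]
top start [0.453 0.356 0.069]
top stop [0.485 0.286 0.07 ]
top box [0.455 0.323 0.05 ]
top postR [ 0.64  -0.06   0.139]
top offcut [ 0.412 -0.046  0.005]
top tape [ 0.35  -0.185  0.047]
top drv [0.362 0.108 0.024]
 h150 [ 245   97   95   50 3528] [0.784 0.074 0.15 ] [786.  74.] [115. 242.] 9.4
 h150 [   1  114   90  131 7310] [0.593 0.694 0.154] [600. 699.] [180. 347.] 89.9
 h150 [158 131  46  10  81] [0.737 0.358 0.153] [737. 362.] [120.  26.] 85.4
 h150 [142 137  62  16 448] [0.699 0.391 0.151] [702. 384.] [162.  39.] 86.2
 h150 [337 170   7   7  40] [ 0.645 -0.059  0.149] [646. -59.] [17. 16.] 5.0
 h150 [254 180  21  85 362] [0.511 0.127 0.151] [509. 125.] [224.  20.] 15.2
scene head [0.78  0.075 0.15 ]
scene start [0.468 0.363 0.063]
scene stop [0.501 0.295 0.071]
scene postL [0.609 0.152 0.148]
scene postR [ 0.65  -0.056  0.146]
scene gate [0.489 0.124 0.154]
 h150 [386 112  41  11 182] [0.057 0.025 0.15 ] [58. 25.] [ 20. 103.] 19.9
 h150 [337 215  34  86 500] [0.526 0.132 0.151] [511. 127.] [226.  19.] 15.0
 h150 [240 259  10   9  66] [ 0.65  -0.057  0.149] [649. -57.] [14. 17.] 12.3
 h150 [ 188  302  141   93 6901] [0.792 0.081 0.15 ] [789.  76.] [113. 242.] 9.7
 h150 [ 547  332   93  148 8186] [0.593 0.658 0.155] [586. 674.] [124. 315.] 89.9
 h150 [389 365  62  29 111] [0.696 0.368 0.154] [696. 364.] [ 11. 116.] 4.5
 h150 [ 378  382   93   43 1046] [0.73  0.4   0.151] [732. 389.] [ 39. 162.] 18.4
```

View pics/topc.png

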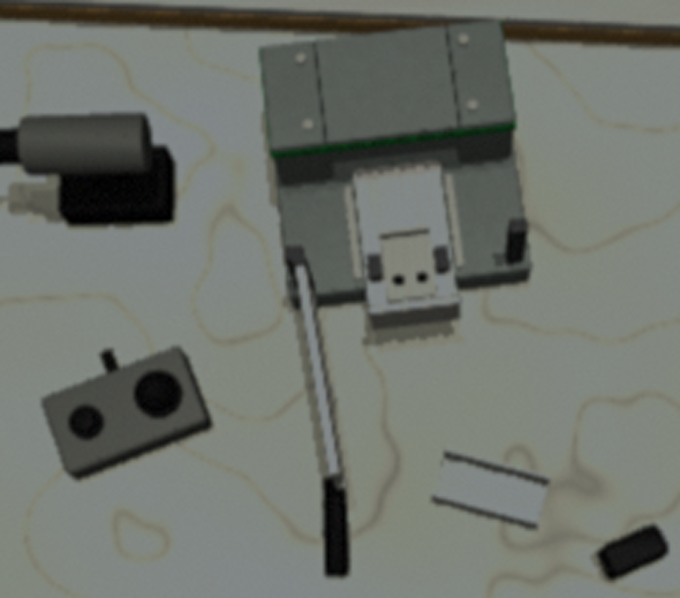

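View pics/scc.png

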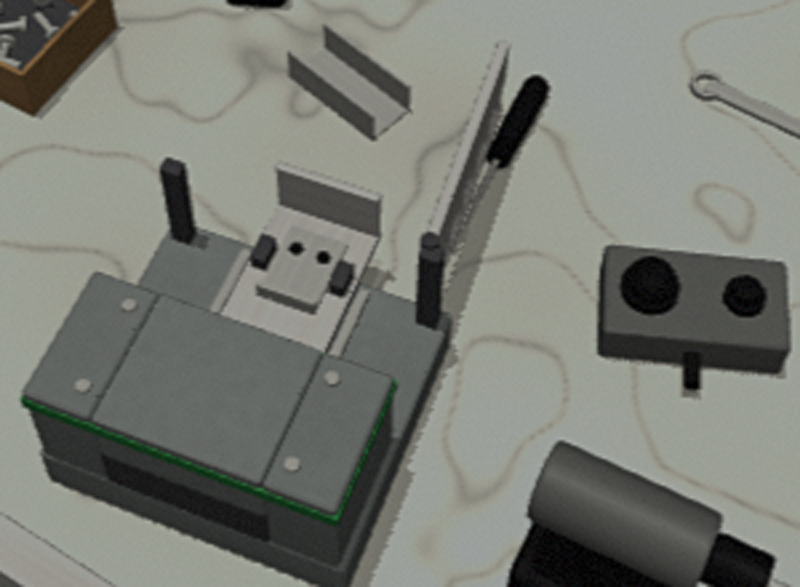

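Both views agree on the layout: the gate is on the +y side, open about 85°, with the screwdriver shaft low beside its free end. The tray front is clear. Now I'll fit the points precisely.

```bash
cat > fit.py <<'E'
from h import *
F={n:dict(np.load(f'pics/{n}0.npz')) for n in ['top','scene']}
r2=lambda a:np.array([np.cos(a),np.sin(a)])
for n,f in F.items():
    P=cloud(f).reshape(-1,3);I=f['image'].reshape(-1,3).astype(int)
    ok=~np.isnan(P[:,0]);P=P[ok];I=I[ok]
    x,y,z=P.T
    hd=P[(abs(z-.15)<.008)&(x>.68)&(x<.88)&(y>-.08)&(y<.22)]
    (c,s,a)=cv2.minAreaRect((hd[:,:2]*1000).astype(np.float32));yaw=np.radians(a);c=np.array(c)/1e3
    ex,ey=r2(yaw),r2(yaw+np.pi/2); o=c-.0625*ex
    L=np.c_[(P[:,:2]-o)@ex,(P[:,:2]-o)@ey,z]
    print(n,'yaw',a,'origin',o.round(4),'size',s)
    g=L[(z>.144)&(z<.158)&(L[:,0]<-.13)&(L[:,0]>-.36)&(L[:,1]>.03)&(L[:,1]<.14)]
    vx,vy,x0,y0=cv2.fitLine((g[:,:2]).astype(np.float32),cv2.DIST_HUBER,0,.001,.001).ravel()
    d=np.array([vx,vy])*np.sign(-vx);nn=np.array([-d[1],d[0]]);t=g[:,:2]@d
    w=(g[:,:2]-[x0,y0])@nn
    print(' gate dir',d,'open',np.pi/2-abs(np.arctan2(d[1],-d[0])) if 0 else np.arctan2(-d[0],-d[1]),'end',([x0,y0]+(t.max()-np.dot(d,[x0,y0]))*d).round(4),'width',np.percentile(w,[2,98]).round(4), 'hinge est',([x0,y0]+(t.max()-.205-np.dot(d,[x0,y0]))*d).round(4))
    for nm,sg in [('postR',-1),('postL',1)]:
        q=L[(z>.143)&(z<.156)&(abs(L[:,1]-sg*.107)<.02)&(abs(L[:,0]+.1)<.03)];print(' ',nm,q[:,:2].mean(0).round(4),q[:,:2].min(0).round(4),q[:,:2].max(0).round(4))
    t=L[(z>.09)&(z<.117)&(abs(L[:,1])<.06)&(L[:,0]<-.08)&(L[:,0]>-.25)]
    print(' tray plate x',np.percentile(t[:,0],[1,50,99]).round(4),'y',np.percentile(t[:,1],[1,99]).round(4),'ztop',np.percentile(t[:,2],98).round(4))
    cm=(x>.36)&(x<.58)&(y>.22)&(y<.44)
    b=P[cm&(abs(z-.046)<.005)]
    rc=cv2.minAreaRect((b[:,:2]*1000).astype(np.float32));print(' console',rc)
    dark=I.sum(1)<110
    for nm,lo,hi,cc in [('start',.057,.072,(.46,.36)),('stop',.062,.082,(.495,.29))]:
        q=P[cm&(z>lo)&(z<hi)&(np.hypot(x-cc[0],y-cc[1])<.03)]
        print(' ',nm,len(q),cv2.minEnclosingCircle((q[:,:2]*1000).astype(np.float32)),np.median(q,0).round(4))
E
python3 fit.py
```

```text
top yaw 9.383416175842285 origin [0.724  0.0635] size (115.35011291503906, 241.76451110839844)
 gate dir [-0.99834764 -0.05746245] open 1.5133022 end [-0.3146  0.09  ] width [-0.005   0.0048] hinge est [-0.11    0.1018]
  postR [-0.0973 -0.1082] [-0.1051 -0.1166] [-0.0887 -0.1   ]
  postL [-0.1075  0.1041] [-0.1297  0.0956] [-0.091   0.1164]
 tray plate x [-0.1573 -0.1548 -0.1479] y [-0.0438  0.0426] ztop 0.1166
 console ((472.02789306640625, 324.92022705078125), (85.91593170166016, 149.5321807861328), 24.74071502685547)
  start 70 ((454.96441650390625, 360.43316650390625), 14.460915565490723) [0.4561 0.36   0.0645]
  stop 161 ((487.8626403808594, 291.3367919921875), 20.510604858398438) [0.4875 0.2898 0.0699]
scene yaw 9.7079496383667 origin [0.7278 0.0659] size (113.23719787597656, 241.67330932617188)
 gate dir [-0.9985514  -0.05380586] open 1.5169646 end [-0.316   0.0919] width [-0.0046  0.0054] hinge est [-0.1113  0.1029]
  postR [-0.0974 -0.1077] [-0.1058 -0.1172] [-0.091  -0.0999]
  postL [-0.106   0.1054] [-0.1296  0.0964] [-0.0913  0.1165]
 tray plate x [-0.158  -0.1513 -0.148 ] y [-0.0434  0.0441] ztop 0.1163
 console ((475.4967956542969, 327.51727294921875), (88.55277252197266, 149.9880828857422), 24.819185256958008)
  start 102 ((461.5834045410156, 362.7637634277344), 16.2767276763916) [0.4615 0.3621 0.0637]
  stop 236 ((490.8306884765625, 292.220703125), 20.41640853881836) [0.495  0.2938 0.0699]
```

```bash
cat > w.py <<'E'
from plant import robot
import numpy as np
YAW=np.radians(9.55);O=np.array([.726,.0647]);ex=np.array([np.cos(YAW),np.sin(YAW)]);ey=np.array([-ex[1],ex[0]])
def W(x,y,z):return [*(O+x*ex+y*ey),z]
def st(m=''):
    s=robot.sense();d=s['tcp_pos'][:2]-O
    print(m,round(s['t'],2),'press',(d@ex).round(4),(d@ey).round(4),s['tcp_pos'][2].round(4),'F',s['wrist_force'].round(1),'q',s['joint_pos'].round(2))
    return s
E
python3 - <<'E'
from w import *
robot.grip(0.0,20)
robot.goto(W(-.215,0,.25),[np.pi,0,YAW]);st('above')
robot.move_straight(W(-.215,0,.096),vel=.12);st('down')
print(robot.move_straight(W(-.15,0,.096),vel=.03,contact_N=2));st('touch')
E
```

```text
above 3.38 press -0.215 -0.0011 0.2499 F [ 0.7  0.3 -0.5] q [ 0.39  0.23 -0.62  1.84  0.15  1.11 -1.69]
down 4.81 press -0.2144 0.0 0.0967 F [-1. -1.  0.] q [ 0.31  0.42 -0.56  2.01  0.31  0.8  -1.83]
True
touch 6.24 press -0.1688 -0.0 0.0954 F [-0.2 -0.3  0.2] q [ 0.27  0.48 -0.54  1.9   0.33  0.84 -1.84]
```

```bash
python3 - <<'E'
from w import *
print(robot.move_straight(W(-.102,0,.096),vel=.03,contact_N=12));st('push')
print(robot.move_straight(W(-.075,0,.096),vel=.01,contact_N=8));st('home')
E
```

```text
False
push 8.64 press -0.1019 -0.0 0.0961 F [-1.9 -1.2 -1.7] q [ 0.23  0.58 -0.52  1.74  0.35  0.92 -1.84]
True
home 10.42 press -0.0846 0.0 0.0954 F [-0.4 -0.5 -0.2] q [ 0.21  0.6  -0.51  1.7   0.35  0.94 -1.84]
```

```bash
python3 - <<'E'
from w import *
print(robot.move_straight(W(-.076,0,.096),vel=.008,contact_N=15));st('home2')
robot.move_straight(W(-.13,0,.096),vel=.08)
robot.move_straight(W(-.2,0,.25),vel=.15)
f=robot.grab_frame('scene');np.savez('pics/scene1.npz',**f)
robot.goto(W(-.111-.13,.16,.25),[np.pi,0,YAW-1.515]);st('g')
from h import cloud
P=cloud(f).reshape(-1,3);P=P[~np.isnan(P[:,0])];L=np.c_[(P[:,:2]-O)@ex,(P[:,:2]-O)@ey,P[:,2]]
t=L[(L[:,2]>.09)&(L[:,2]<.117)&(abs(L[:,1])<.04)&(L[:,0]<-.04)&(L[:,0]>-.15)];print(len(t),np.percentile(t[:,0],[1,50,99]))
E
```

```text
True
home2 11.38 press -0.0849 -0.0003 0.094 F [-1.   1.5  0.1] q [ 0.21  0.61 -0.51  1.68  0.35  0.97 -1.84]
g 16.96 press -0.241 0.1599 0.25 F [-0.1  0.2  0.3] q [ 0.49  0.35 -1.17  1.86  0.35  1.16  2.57]
330 [-0.07142466 -0.06411024 -0.06138744]
```

```bash
cat >> w.py <<'E'
H=np.array([-.1107,.1024])
def G(th,off,z=.116,r=.13):
    p=H+r*np.array([-np.sin(th),-np.cos(th)])-off*np.array([np.cos(th),-np.sin(th)])
    return W(*p,z),[np.pi,0,YAW-th+np.pi]
E
python3 - <<'E'
from w import *
p,a=G(1.515,.05,.25);robot.goto(p,a);st('re')
p,a=G(1.515,.05);robot.move_straight(p,vel=.12);st('down')
p,a=G(1.515,.005);print(robot.move_straight(p,vel=.025,contact_N=1.5));s=st('touch')
d=s['tcp_pos'][:2]-O-(H@np.array([ex,ey]));print('off',d@ -(np.cos(1.515)*ex-np.sin(1.515)*ey))
E
```

```text
re 19.1 press -0.2434 0.1451 0.2498 F [ 0.1  0.8 -0.9] q [-1.38  0.22  1.13  1.96 -0.23  1.1   0.06]
down 20.37 press -0.2427 0.1451 0.1166 F [-0.1  0.2 -0.6] q [-1.18  0.43  0.95  2.1  -0.47  0.83  0.28]
True
touch 21.7 press -0.2417 0.1081 0.1157 F [-0.3 -0.7 -0. ] q [-1.1   0.42  0.95  2.11 -0.47  0.83  0.35]
off 0.012987279064131035
```

```bash
python3 - <<'E'
from w import *
for th in np.arange(1.5,-.01,-.25):
    q=robot.inverse_kinematics(*G(th,.014));print(round(th,2),None if q is None else np.round(q,2))
E
```

```text
1.5 [-1.1   0.42  0.95  2.11 -0.46  0.83  0.37]
1.25 [-0.98  0.39  0.87  2.11 -0.42  0.82  0.63]
1.0 [-0.85  0.39  0.79  2.08 -0.38  0.81  0.9 ]
0.75 [-0.72  0.4   0.7   2.04 -0.35  0.82  1.17]
0.5 [-0.61  0.43  0.62  1.98 -0.33  0.84  1.43]
0.25 [-0.52  0.46  0.55  1.9  -0.31  0.86  1.67]
0.0 [-0.44  0.5   0.47  1.82 -0.28  0.89  1.89]
```

```bash
python3 - <<'E'
from w import *
for th in np.linspace(1.515,.12,10)[1:]:
    p,a=G(th,.015)
    if robot.move_straight(p,vel=.03,attitude=a,contact_N=12): st('HIT %.2f'%th);break
st('swept')
p,a=G(0,.0)
print(robot.move_straight(p,vel=.01,attitude=a,contact_N=6));st('shut')
E
```

```text
swept 29.07 press -0.1409 -0.025 0.1161 F [-0.2  0.  -0.4] q [-0.5   0.48  0.54  1.87 -0.31  0.88  1.81]
True
shut 30.68 press -0.1278 -0.0263 0.1153 F [ 0.5 -0.1 -1. ] q [-0.48  0.5   0.52  1.83 -0.31  0.89  1.86]
```

```bash
python3 - <<'E'
from w import *
s=robot.sense();d=s['tcp_pos'][:2]-O
x,y=d@ex,d@ey
print(robot.move_straight(W(x+.012,y,.116),vel=.008,contact_N=12));st('shut2')
robot.move_straight(W(-.165,y,.116),vel=.06)
robot.move_straight(W(-.2,y,.25),vel=.15)
S=np.array([.458,.361])
robot.goto([*S,.2],[np.pi,0,np.radians(24.8)+np.pi]);st('over start')
for n in ['scene','top']:
    f=robot.grab_frame(n);np.savez(f'pics/{n}2.npz',**f)
    from h import *
    P=cloud(f).reshape(-1,3);P=P[~np.isnan(P[:,0])];L=np.c_[(P[:,:2]-O)@ex,(P[:,:2]-O)@ey,P[:,2]]
    g=L[(abs(L[:,2]-.15)<.006)&(abs(L[:,1])<.085)&(L[:,0]<-.05)&(L[:,0]>-.2)]
    print(n,len(g),np.polyfit(g[:,1],g[:,0],1) if len(g)>5 else '')
    cv2.imwrite(f'pics/{n}2.png',f['image'][:,:,::-1])
E
```

```text
True
shut2 31.51 press -0.1281 -0.0265 0.1143 F [-0.3  0.1  0.1] q [-0.48  0.51  0.52  1.82 -0.31  0.91  1.86]
over start 34.72 press -0.214 0.3345 0.2003 F [ 0.4 -0.2 -0.4] q [-1.05  0.35  0.4   1.8  -0.15  1.02  1.41]
scene 444 [-0.00305611 -0.10773716]
top 269 [-0.00041322 -0.11210176]
```

View pics/scene2.png

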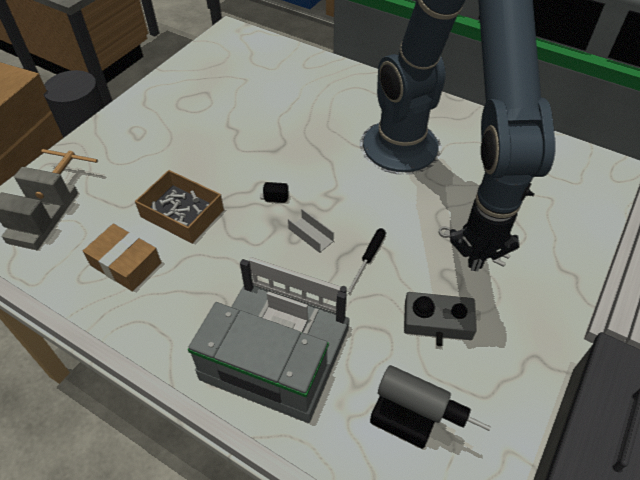

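The gate is shut across the posts at (295,280) with its fitted slope near zero. The tray is home, nothing else has moved, and the gripper is above the start button at (459,311). Now I'll press start.

```bash
python3 - <<'E'
from w import *
S=[.458,.361]
robot.move_straight([*S,.085],vel=.08);st('near')
print(robot.move_straight([*S,.066],vel=.01,contact_N=8));s=st('pressed');print(s['tcp_pos'])
E
```

```text
near 36.41 press -0.2148 0.3368 0.0855 F [-0.5  0.6 -0.4] q [-1.01  0.49  0.35  1.9  -0.23  0.79  1.47]
False
pressed 38.46 press -0.2151 0.3367 0.0661 F [ 0.3 -0.3  0.3] q [-1.    0.51  0.34  1.91 -0.24  0.76  1.48]
[0.45803314 0.36102527 0.06606074]
```

```bash
python3 - <<'E'
from w import *
from h import *
s=robot.sense();print(s['opening'],s['gripper_force'],s['wrist_force'],s['tcp_rot'])
A=robot.grab_frame('scene');B=robot.grab_frame('wrist')
for f in (A,B):print(proj(f,[.458,.361,.064]),proj(f,[.458,.361,.055]))
a=cv2.resize(A['image'][220:360,390:550],(480,420),interpolation=cv2.INTER_CUBIC)
b=cv2.resize(B['image'],(320,240))
c=np.zeros((420,800,3),np.uint8);c[:,:480]=a;c[:240,480:]=b
cv2.imwrite('pics/p3.png',c[:,:,::-1])
E
```

```text
0.003177290591870511 0.0 [ 0.28952646 -0.25497199  0.26473332] [ 3.14153220e+00  1.09405293e-04 -2.70876655e+00]
(np.float64(460.1045990611242), np.float64(306.9844663455668)) (np.float64(459.29839791723157), np.float64(309.2006757921034))
(np.float64(308.9710947151681), np.float64(290.4751253096845)) (np.float64(309.17558279314983), np.float64(283.20869327970144))
```

View pics/p3.png

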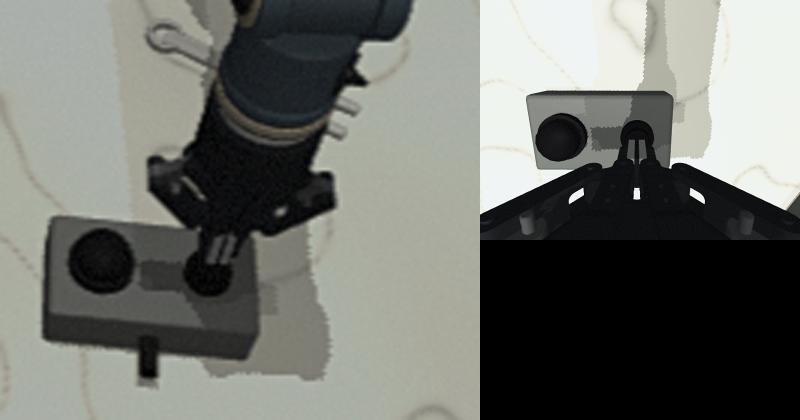

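```bash
python3 - <<'E'
from w import *
from h import *
print(robot.nose_length)
B=robot.grab_frame('wrist');P=cloud(B)
for v in range(235,320,8): print(v,[P[v,u].round(3).tolist() for u in (304,318)])
S=[.458,.361]
for z in (.064,.062,.060):
    r=robot.move_straight([*S,z],vel=.008,contact_N=8);s=robot.sense();print(r,s['tcp_pos'].round(4),s['wrist_force'].round(1))
    if r:break
E
```

```text
0.011
235 [[0.439, 0.349, 0.045], [0.436, 0.356, 0.044]]
243 [[0.442, 0.351, 0.048], [0.438, 0.357, 0.051]]
251 [[0.445, 0.352, 0.052], [nan, nan, nan]]
259 [[0.447, 0.353, 0.057], [0.443, 0.359, 0.06]]
267 [[0.448, 0.354, 0.064], [0.446, 0.36, 0.064]]
275 [[0.452, 0.356, 0.063], [0.449, 0.362, 0.063]]
283 [[nan, nan, nan], [0.445, 0.359, 0.086]]
291 [[0.447, 0.354, 0.094], [0.445, 0.359, 0.093]]
299 [[0.447, 0.355, 0.101], [0.445, 0.359, 0.101]]
307 [[0.447, 0.355, 0.108], [0.445, 0.359, 0.107]]
315 [[0.447, 0.355, 0.114], [0.445, 0.359, 0.113]]
False [0.4579 0.3609 0.0639] [ 0.2  0.  -0.4]
False [0.458  0.361  0.0619] [ 0.1  0.4 -0.6]
False [0.458  0.361  0.0599] [ 0.6 -0.4 -0.1]
```

Wrist depth shows the button still up at 0.064, with the fingertips well above it, so the real tips sit higher than the nominal nose length. I'll raise, turn 90° to keep the knuckles away from the stop button, and feel downward.

```bash
python3 - <<'E'
from w import *
from h import *
S=[.458,.361]
robot.move_straight([*S,.085],vel=.06)
robot.goto([*S,.085],[np.pi,0,np.radians(24.8+90)]);st('rot')
robot.move_straight([*S,.062],vel=.04);st('.062')
A=robot.grab_frame('scene');B=robot.grab_frame('wrist');P=cloud(B)
for v in range(235,320,6): print(v,[P[v,u].round(3).tolist() for u in (304,318)])
a=cv2.resize(A['image'][240:340,400:520],(480,400),interpolation=cv2.INTER_CUBIC)
b=cv2.resize(B['image'][160:400,200:440],(320,320))
c=np.zeros((400,800,3),np.uint8);c[:,:480]=a;c[:320,480:]=b
cv2.imwrite('pics/p4.png',np.clip(c[:,:,::-1]*2.,0,255))
E
```

```text
rot 41.57 press -0.2153 0.3366 0.0847 F [-0.4 -0.1  0.2] q [-1.29  0.57  0.75  1.92 -0.51  0.86  0.17]
.062 42.29 press -0.2149 0.3366 0.062 F [ 0.3 -0.  -0.2] q [-1.27  0.6   0.73  1.93 -0.55  0.82  0.19]
235 [[0.443, 0.38, 0.044], [0.449, 0.382, 0.044]]
241 [[0.444, 0.377, 0.045], [0.45, 0.38, 0.044]]
247 [[0.445, 0.376, 0.051], [0.451, 0.379, 0.051]]
253 [[0.446, 0.374, 0.053], [0.452, 0.377, 0.053]]
259 [[0.447, 0.371, 0.052], [0.453, 0.374, 0.054]]
265 [[0.447, 0.371, 0.061], [0.453, 0.374, 0.062]]
271 [[0.448, 0.369, 0.064], [0.454, 0.372, 0.063]]
277 [[0.449, 0.366, 0.064], [0.455, 0.369, 0.063]]
283 [[0.448, 0.371, 0.082], [0.453, 0.373, 0.082]]
289 [[0.448, 0.371, 0.088], [0.453, 0.373, 0.088]]
295 [[0.448, 0.371, 0.093], [0.453, 0.373, 0.094]]
301 [[0.448, 0.371, 0.099], [0.453, 0.373, 0.099]]
307 [[0.448, 0.371, 0.103], [0.453, 0.373, 0.104]]
313 [[0.448, 0.371, 0.109], [0.452, 0.373, 0.108]]
319 [[0.449, 0.37, 0.11], [0.453, 0.372, 0.111]][ WARN:0@3.333] global loadsave.cpp:1063 imwrite_ Unsupported depth image for selected encoder is fallbacked to CV_8U.
```

View pics/p4.png

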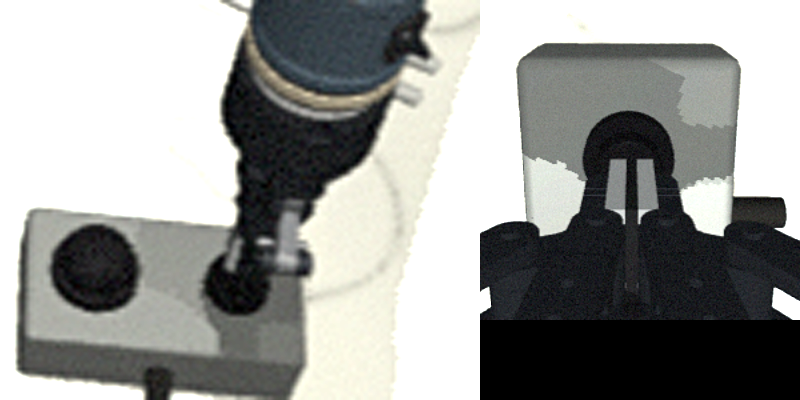

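The tip's lower edge is at z≈0.080 with TCP at 0.062, centred over the button, which is still up at 0.064. I'll go on down under contact watch.

```bash
python3 - <<'E'
from w import *
S=[.458,.361]
print(robot.move_straight([*S,.050],vel=.015,contact_N=4));st()
z=.048
while z>.034:
    r=robot.move_straight([*S,z],vel=.01,contact_N=9);s=robot.sense();print(r,s['t'],s['tcp_pos'][2].round(4),s['wrist_force'].round(1))
    if r:break
    z-=.002
E
```

```text
False
 43.34 press -0.2152 0.3366 0.0501 F [-0.6 -0.3  2.6] q [-1.26  0.62  0.71  1.94 -0.56  0.79  0.21]
False 43.6917 0.048 [-1.9 -0.4  3.3]
False 44.0417 0.0464 [-2.6 -1.8  7. ]
True 44.25 0.0464 [-0.9 -1.   7.9]
```

```bash
python3 - <<'E'
from w import *
from h import *
S=[.458,.361]
def top(m):
    P=cloud(robot.grab_frame('wrist'));q=P[240:300,300:325].reshape(-1,3);q=q[~np.isnan(q[:,0])]
    q=q[(np.hypot(q[:,0]-S[0],q[:,1]-S[1])<.0115)&(q[:,2]<.07)];print(m,len(q),np.median(q[:,2]) if len(q) else '')
print(robot.sense()['wrist_force']);top('pressed')
robot.move_straight([*S,.085],vel=.05);top('released')
robot.move_straight([*S,.2],vel=.15);st()
f=robot.grab_frame('scene');cv2.imwrite('pics/end.png',f['image'][:,:,::-1])
d=cv2.absdiff(f['image'],dict(np.load('pics/scene0.npz'))['image']).max(2)
P=cloud(f);print('start z',P[305:314,455:464,2].round(3).max(1))
E
```

```text
[-0.92620015 -0.9550858   7.90444354]
pressed 0 
released 518 0.0633496775379622
 46.2 press -0.2159 0.3365 0.1991 F [-0.2 -0.  -0.7] q [-1.38  0.44  0.86  1.82 -0.38  1.07  0.06]
start z [0.069 0.068 0.07  0.066 0.068 0.066 0.067 0.063 0.062]
```

View pics/end.png

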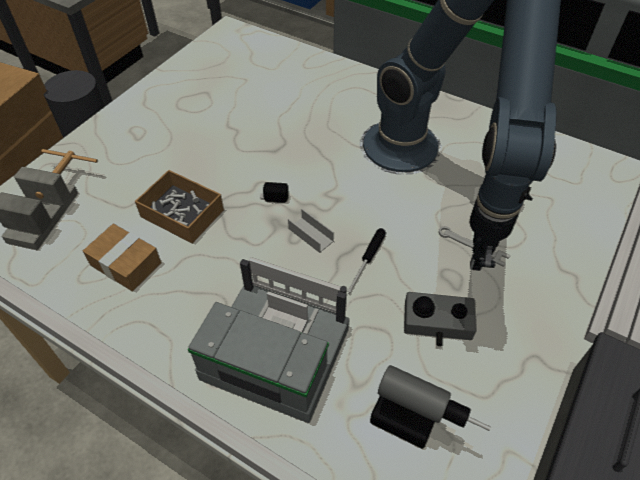

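The final view shows the gate shut at (295,280), the tray home behind it, the start button back up at (459,311), and every loose item where it was.

```bash
python3 -c "
from plant import robot
print(robot.close_job())"
```

```text
the job is handed in; nothing more can be done
None
```

I handed the job in at about 46 s: the tray is home, the gate is shut, and the start button was pressed to its stop (about 8 N) and came back up; the stop button and loose items look untouched in the final picture, and no verdict was returned.

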